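# Shut off, bleed and unlock the frame clamp

## Task

The air clamp has to be reset for the next frame size: first shut its air off by pushing the round supply knob fully home, then let the trapped air out by pulling the flat, upright bleed knob all the way out. After that pull the index plunger on the fence straight up to its stop and go on holding it there, pin clear of its hole, as your program finishes, so that I can slide the fence. Leave the two knobs as you set them, do not drag the fence along, and do not disturb the workpiece, the brush, the spray gun or the plywood offcut.

Things in the scene. Friction and masses are not known exactly. Their poses are not given: they have to be found in the camera images.
- jig: fixed frame clamp on a grey base plate 250 x 570 x 20 mm on the bench. Origin: centre of the plate's underside; x across it, away from the robot at yaw 0, y along it, z up. At x = +50 lie, from -y to +y, the air cylinder (top 92 above the bench), workpiece, and fence on a rail with a row of holes. Two valves on a manifold stand on the front edge, their knobs facing -x
- supply_grip (a point): centre of the supply knob, moving with it: round, black, 30 mm in diameter, 22 long, axis level along the jig's x, 77 above the bench. It slides along the jig's -x (out, towards the robot) and +x (home). With the knob home the valve's front face, 42 wide, top 23 above the axis, is 27 behind this point, with a 10 mm stem between. Nothing is below but the base plate, 20 above the bench
- supply (a joint): travel of the supply knob in m: 0 = fully home (air shut off), 0.014 = fully out (air on; it starts there). A sprung detent holds it in either end: about 6 N is needed to start it, the force fades to 1 N at half travel, then it snaps on by itself to the other end
- bleed_grip (a point): centre of the bleed knob, moving with it: a flat upright black grip 12 mm thick (along the jig's y), 42 tall, 22 long along x, centre 77 above the bench, on a valve like the supply's, sliding the same way. The two valves may stand in either order, axes 150 mm apart along the jig's y; a small gauge between them reaches 111 above the bench
- bleed (a joint): travel of the bleed knob in m: 0 = home (bleed shut; it starts there), 0.014 = fully out (trapped air let out). The same detent as the supply knob
- plunger_grip (a point): centre of the index plunger's knob: a round black knob 30 mm in diameter and 24 mm tall, axis upright, 116 mm above the bench with the pin in its hole. It moves with the knob. It stands on top of the fence over a 20 mm barrel; the rest of the fence is aluminium and its highest edge is 84 mm above the bench
- plunger (a joint): lift of the index plunger in m: 0 = pin 12 mm deep in its hole in the rail, 0.012 = tip level with the rail's top, 0.018 = against its upper stop. A spring pulls it down with 8 N at 0 and 14 N at 0.018, and drives it back as soon as it is let go
- pin_tip (a point): lower end of the plunger's steel pin, 10 mm in diameter
- seat_hole (a point): mouth of the hole in which the pin sits, 11.5 mm in diameter, in the top of the rail 40 mm above the bench; fixed to the jig
- fence (a joint): position of the fence along the jig's y in m, 0 at the start. The pin locks it; with the pin out it slides, stiffly (about 14 N)
- workpiece: loose plywood rail 55 x 220 x 42 mm lying along the jig's y on the steel rail, 40 mm above the bench, between the pressure pad and the fence. Origin: centre of its underside
- brush: loose glue brush 150 mm long lying on the jig's base plate in front of the fence, by the +y end of the manifold. Origin: under its middle
- spray_gun: loose spray gun standing on its aluminium cup, cup 84 mm in diameter, 165 mm tall overall. Origin: centre of the cup's underside
- offcut: loose plywood offcut 60 x 130 x 42 mm. Origin: centre of its underside

How it is judged:
By the outcome, as a careful person would: the job done as asked, in the order asked, and still so for the second after the job is handed in, while the arm keeps its last pose, push and grip.
It also fails if it takes over 48 s, if anything falls off the work surface, if the arm or the gripper's body presses on something with over 40 N, if the wrist force passes 120 N, or if a joint passes its speed limit or range.

## Robot

A 6-joint arm with a two-finger parallel gripper is mounted at the origin on the work surface. World frame = base frame: x ahead of the robot, y to its left, z up, the work surface at z = 0. Lengths are in m, angles in rad, forces in N, time in s.
With the tool pointing down it reaches from about 0.35 to 1 m from the base axis. Payload 7.1 kg.
Tool frame: the origin (TCP) lies between the finger pads; the fingertips stand 22 mm ahead of it and the grasp point (between the pads) lies 3 mm ahead of it; x points along the fingers, y is the direction in which the jaws open and shut, and the axes are right-handed (so a half turn about x gives the same grasp; the last joint's range is limited). The gripper opens to 85 mm and grips with 20 to 120 N. Pads are 22 mm wide; open, the fingers measure 114 mm over their backs; the gripper's body (76 mm by 85 mm) begins 54 mm behind the grasp point. The pads swing forward as they close: fully open they stand 13 mm farther back than shut.
Start: joints at [-0.019, 0.423, 1.63, -0, 1.089, -0.019], TCP at [0.625, 0, 0.253] pointing down, gripper open.
Joint ranges: [-3, 3], [-0.9, 2.11], [0.09, 2.58], [-1.31, 4.45], [0.11, 2.69], [-2.54, 2.54]. Speed limits (rad/s): [2.39, 2.39, 3.01, 3.14, 3.14, 3.14].

## Interface

Orientations are given as a rotation vector (axis times angle).
In Python, from rig import manip gives the robot as it stands. The module is installed in compiled form; this text tells all that it offers. Calls block until the motion is done:
- manip.move_to(position, orientation): joint-space move of the TCP to a pose.
- manip.servo_line(position, orientation=None, rate=0.15): straight line of the TCP; orientation=None keeps the orientation; rate is the mean speed in m/s.
- manip.set_joints(angles): joint-space move.
- manip.command_gripper(opening, f_grip=None): finger opening in m; f_grip is the grip in N (None keeps the last); returns when the fingers have stopped.
- manip.hold(seconds).
- manip.solve_ik(position, orientation): joint angles nearest the present ones, or None.
- manip.camera(name): name is "scene" or "side" or "wrist"; returns a dict with "image" (384x512x3 uint8, red, green, blue), "fx", "fy", "cx", "cy" (pixels), "cam_to_world" (4x4, takes a point from camera to world coordinates); the wrist camera has in their place "mount" (4x4, takes a point from camera to tool coordinates, whose origin is the TCP and whose axes are the tool frame's). Camera axes: x right, y down, z forward; pixel columns grow to the right and rows downward; lengths in m; the calibration is good to about 2 mm. The wrist camera is an equidistant fisheye: a pixel r from the principal point sees the ray r / f radians off the axis. A picture is of the moment at which its call begins: read the wrist's pose just before it. There is no depth.
A pose or a line that the arm cannot do raises manip.IKError and nothing moves.
- manip.sign_off(): hands the job in, once; it reports no verdict.
Readings, each from a call of its own:
- manip.get_time(): time.
- manip.get_joint_positions(): joint angles.
- manip.get_joint_vel(): joint speeds.
- manip.get_tau(): joint torques, N m.
- manip.get_position(): TCP position.
- manip.get_ee_rot(): TCP orientation.
- manip.get_contact_force(): force on the tool from outside, world axes, zero at the start.
- manip.get_torque(): the same for the moment, N m.
- manip.get_width(): finger opening in m.
Only numpy, scipy, OpenCV 4.12 (cv2) and the standard library are available. Lean on these libraries where they do the work, as an engineer would, in place of code of your own. Each camera call takes 0.05 s, during which the arm holds its last target.

## Working session

There is one attempt and no reset: what is moved stays moved. The work goes in short steps, each a Python script; the robot and the scene stay as the last script left them, time stands still between calls to the robot, and variables do not carry over. Pictures are saved under pics/ and viewed, and the job is handed in when it is done.

```bash
mkdir -p pics; python3 - <<'E'
from rig import manip
import cv2,numpy as np,pickle
d={}
for n in ["scene","side","wrist"]:
    c=manip.camera(n); d[n]=c
    cv2.imwrite(f"pics/{n}0.png",c["image"][:,:,::-1])
    print(n,c["fx"],c["cx"],c["cy"]); print(np.round(c.get("cam_to_world",c.get("mount")),4))
pickle.dump(d,open("d0.pkl","wb"))
print(manip.get_time(),manip.get_position(),manip.get_ee_rot())
E
```

```text
scene 473.7946503443791 255.30838775803696 198.43215108747896
[[-0.2404  0.746  -0.621   1.5514]
 [ 0.9706  0.1768 -0.1633  0.2575]
 [-0.012  -0.642  -0.7666  1.3749]
 [ 0.      0.      0.      1.    ]]
side 371.3417360123394 257.88215752415994 196.07056832561412
[[ 0.8079 -0.3912  0.4407 -0.0178]
 [-0.5892 -0.5434  0.5979 -0.7594]
 [ 0.0056 -0.7427 -0.6696  0.9546]
 [ 0.      0.      0.      1.    ]]
wrist 297.3186396354542 255.68856011866768 197.84545729413676
[[-4.000e-04 -2.628e-01  9.648e-01 -1.215e-01]
 [ 1.000e+00  3.000e-04  5.000e-04 -0.000e+00]
 [-4.000e-04  9.648e-01  2.628e-01 -6.710e-02]
 [ 0.000e+00  0.000e+00  0.000e+00  1.000e+00]]
0.15 [6.24605802e-01 4.00133289e-05 2.52712495e-01] [ 1.20866052  1.21013636 -1.21006399]
```

View pics/scene0.png

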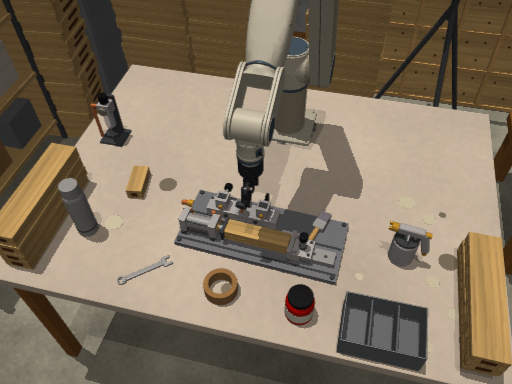

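View pics/side0.png

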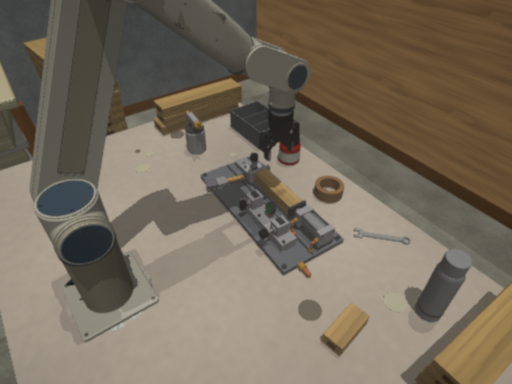

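View pics/wrist0.png

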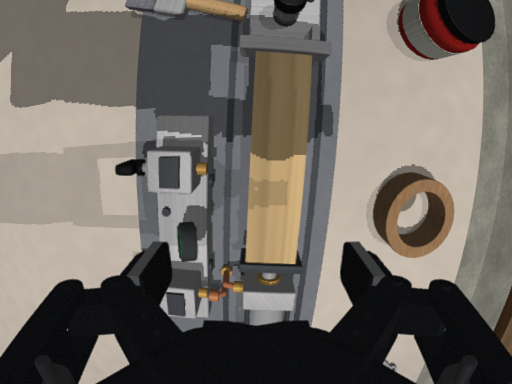

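The scene shows the jig at around (262,235), with the plunger knob at (304,238) and the knobs at about (228,187) and (268,198). In the wrist view one flat knob is at (130,168) and the plunger at (288,8). I'll crop in closer.

```bash
python3 - <<'E'
import cv2,pickle
d=pickle.load(open("d0.pkl","rb"))
for n,(a,b,c,e),s in [("scene",(170,175,360,285),4.2),("side",(190,135,350,285),4)]:
    im=d[n]["image"][b:e,a:c,::-1]
    cv2.imwrite(f"pics/{n}0c.png",cv2.resize(im,None,fx=s,fy=s,interpolation=cv2.INTER_CUBIC))
E
```

```text
(no output)
```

View pics/scene0c.png

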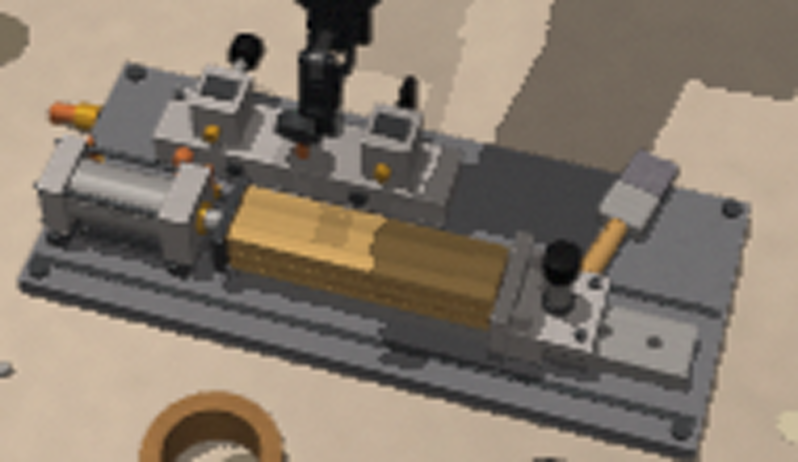

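View pics/side0c.png

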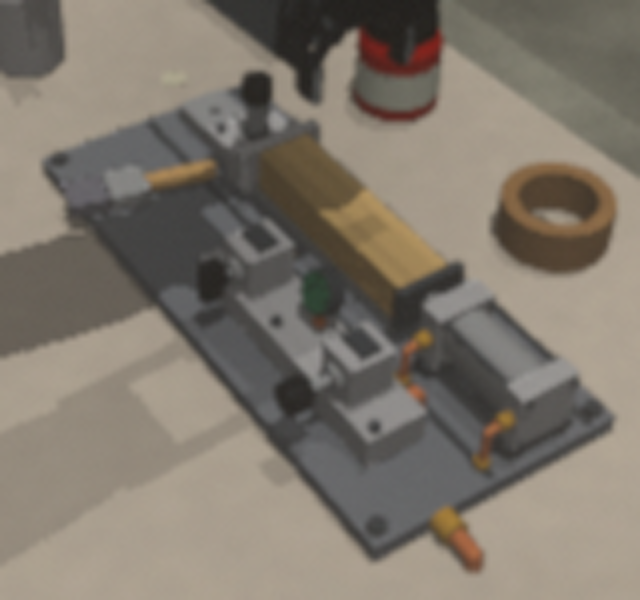

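```bash
cat > h.py <<'E'
import numpy as np,cv2,pickle
from scipy.spatial.transform import Rotation as R
def ray(c,uv,pose=None):
    u=(uv[0]-c["cx"]);v=(uv[1]-c["cy"])
    if "cam_to_world" in c:
        T=np.array(c["cam_to_world"]); d=np.array([u/c["fx"],v/c["fy"],1])
    else:
        P=np.eye(4);P[:3,:3]=R.from_rotvec(pose[1]).as_matrix();P[:3,3]=pose[0]
        T=P@np.array(c["mount"]); x=u/c["fx"];y=v/c["fy"];r=np.hypot(x,y)+1e-12
        d=np.array([np.sin(r)*x/r,np.sin(r)*y/r,np.cos(r)])
    d=T[:3,:3]@d; return T[:3,3],d/np.linalg.norm(d)
def plane(c,uv,z,pose=None):
    o,d=ray(c,uv,pose); return o+d*(z-o[2])/d[2]
def tri(rays):
    A=np.zeros((3,3));b=np.zeros(3)
    for o,d in rays:
        M=np.eye(3)-np.outer(d,d);A+=M;b+=M@o
    p=np.linalg.solve(A,b)
    return p,[np.linalg.norm((np.eye(3)-np.outer(d,d))@(p-o)) for o,d in rays]
E
python3 - <<'E'
from h import *
np.set_printoptions(precision=4,suppress=True)
d=pickle.load(open("d0.pkl","rb"))
S=lambda x,y:(x/4.2+170-.38,y/4.2+175-.38)
D=lambda x,y:(x/4+190-.375,y/4+135-.375)
pose=(np.array([.6246,0,.2527]),np.array([1.20866,1.21014,-1.21006]))
for n,p in [("+x-y",(22,285)),("+x+y",(695,452)),("-x+y",(748,205)),("-x-y",(130,65))]: print("scene",n,plane(d["scene"],S(*p),.02))
for n,p in [("-x-y",(375,548)),("+x-y",(612,418)),("-x+y",(45,160))]: print("side",n,plane(d["side"],D(*p),.02))
for n,a,b in [("sup",(246,50),(295,396)),("bleed",(408,93),(212,278)),("plg",(562,262),(257,90))]:
    print(n,tri([ray(d["scene"],S(*a)),ray(d["side"],D(*b))]))
print("bleed wrist",plane(d["wrist"],(130,168),.09,pose))
print("plg wrist",plane(d["wrist"],(288,6),.12,pose))
E
```

```text
scene +x-y [ 0.7115 -0.2549  0.02  ]
scene +x+y [0.738  0.3057 0.02  ]
scene -x+y [0.4905 0.3171 0.02  ]
scene -x-y [ 0.4615 -0.2431  0.02  ]
side -x-y [ 0.4568 -0.2503  0.02  ]
side +x-y [ 0.7003 -0.2634  0.02  ]
side -x+y [0.4874 0.3124 0.02  ]
sup (array([ 0.4685, -0.1295,  0.0774]), [np.float64(0.0006886006725782967), np.float64(0.0006886006725783525)])
bleed (array([0.4888, 0.0187, 0.0823]), [np.float64(0.0019325479729752756), np.float64(0.0019325479729754354)])
plg (array([0.6533, 0.1797, 0.1148]), [np.float64(0.0005878217006284566), np.float64(0.0005878217006285109)])
bleed wrist [0.4953 0.0214 0.09  ]
plg wrist [0.6523 0.1691 0.12  ]
```

The jig yaw comes out near -0.05. Supply is the -y valve (round knob, side crop (295,396)) and bleed is the +y valve. The sizes agree with the stated ones: 570 x 250 plate, 150 spacing, heights 77 and 115. Next I'll turn the jaws along the jig's y and look at the knobs from close range.

```bash
cat >> h.py <<'E'
YAW=-0.05
def ori(yaw,jaw):  # jaw 'y': tool y=+jig y, tool z=+jig x ; jaw 'x': tool y=+jig x, tool z=-jig y
    if jaw=='y': M=np.array([[0,0,1],[0,1,0],[-1,0,0]],float)
    else: M=np.array([[0,1,0],[0,0,-1],[-1,0,0]],float)
    return (R.from_euler('z',yaw)*R.from_matrix(M)).as_rotvec()
def snap(manip,name):
    pose=(np.array(manip.get_position()),np.array(manip.get_ee_rot()))
    c=manip.camera("wrist"); cv2.imwrite(f"pics/{name}.png",c["image"][:,:,::-1])
    pickle.dump((c,pose),open(name+".pkl","wb")); return c,pose
E
python3 - <<'E'
from h import *
from rig import manip
manip.move_to([.42,-.055,.22],ori(YAW,'y'))
print(manip.get_time(),manip.get_joint_positions(),manip.get_contact_force())
snap(manip,"w1")
E
```

```text
1.625 [-1.58186956e-01  1.75367070e-01  2.08299129e+00  4.47797264e-05
  8.82426423e-01 -1.67821572e+00] [-0.03438387  0.77361549  0.08288052]
```

View pics/w1.png

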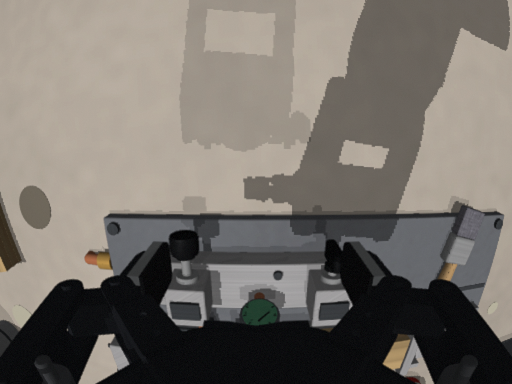

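The wrist view shows the round supply knob at about (183,247) with its stem at (185,268), the flat bleed knob at (333,252), and the plate's front edge at row 214.

```bash
python3 - <<'E'
from h import *
np.set_printoptions(precision=4,suppress=True)
c,pose=pickle.load(open("w1.pkl","rb"))
print(pose)
im=c["image"]; cv2.imwrite("pics/w1c.png",cv2.resize(im[200:330,90:400,::-1],None,fx=2.5,fy=2.5,interpolation=cv2.INTER_CUBIC))
a=plane(c,(108,215),.02,pose);b=plane(c,(501,213),.02,pose);print(a,b,"yaw",-np.arctan2(b[0]-a[0],b[1]-a[1]),"len",np.linalg.norm(b-a))
m=(im.max(2)<45).astype(np.uint8)
for box in [(165,225,205,275),(318,235,350,280)]:
    x0,y0,x1,y1=box; n,l,s,ce=cv2.connectedComponentsWithStats(m[y0:y1,x0:x1])
    for i in range(1,n):
        if s[i][4]>40: print(s[i]+np.array([x0,y0,0,0,0]),ce[i]+[x0,y0])
for n,uv,z in [("sup axis",(184,250),.077),("sup front",(183,234),.092),("stem",(186,268),.077),("bleed top front",(330,240),.098),("bleed top back",(337,268),.098),("sup valve L",(167,318),.1),("sup valve R",(205,318),.1)]:
    print(n,plane(c,uv,z,pose))
E
```

```text
(array([ 0.4206, -0.055 ,  0.2202]), array([ 0.0398,  1.5696, -0.0399]))
[ 0.4549 -0.2404  0.02  ] [0.4844 0.3116 0.02  ] yaw -0.053247297958222195 len 0.5528103235588947
[165 230  34  45 978] [180.8436 247.4755]
[324 239  26  41 821] [337.3727 258.7028]
sup axis [ 0.4769 -0.1291  0.077 ]
sup front [ 0.4536 -0.1233  0.092 ]
stem [ 0.4975 -0.1299  0.077 ]
bleed top front [0.4639 0.0112 0.098 ]
bleed top back [0.4939 0.0195 0.098 ]
sup valve L [ 0.546  -0.1538  0.1   ]
sup valve R [ 0.5448 -0.1126  0.1   ]
```

View pics/w1c.png

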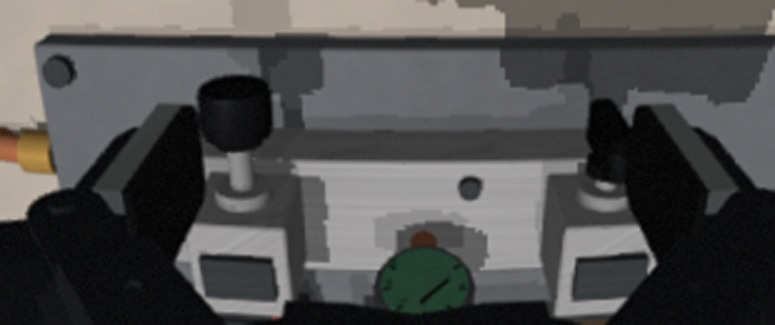

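All three measurements agree: supply at about (0.4685, -0.1295), bleed at about (0.490, 0.0195), yaw about -0.052. I'll push the supply knob with closed fingers and watch the force.

```bash
sed -i 's/^YAW=.*/YAW=-0.052/' h.py; cat >> h.py <<'E'
JX=np.array([np.cos(YAW),np.sin(YAW),0]);JY=np.array([-np.sin(YAW),np.cos(YAW),0])
E
python3 - <<'E'
from h import *
from rig import manip
np.set_printoptions(precision=4,suppress=True)
sup=np.array([.4685,-.1295,.080]); o=ori(YAW,'y')
p0=sup-.052*JX
manip.command_gripper(0.0,40)
manip.move_to(p0+[0,0,.06],o)
manip.servo_line(p0,o,rate=.1)
f0=np.array(manip.get_contact_force());print(manip.get_time(),f0,manip.get_width())
s=-.052; first=None
manip.servo_line(sup-.030*JX,rate=.08)
print(np.array(manip.get_contact_force())-f0)
s=-.030
while s<0.004:
    s+=.002
    manip.servo_line(sup+s*JX,rate=.03)
    f=(np.array(manip.get_contact_force())-f0); p=np.array(manip.get_position())
    print(round(s,4),f@JX,f,(p-sup)@JX)
    if abs(f@JX)>16: break
print(manip.get_time())
snap(manip,"w2")
E
```

```text
3.7 [ 0.9902  0.3964 -0.4352] 0.00026233546956634185
[-1.3644 -0.3761 -0.3324]
-0.028 -1.3102755755341793 [-1.3522 -0.7715  0.0741] -0.02822746702984391
-0.026 -0.8234590780832609 [-0.8453 -0.3979  0.2212] -0.02593014403570568
-0.024 -0.14532424110274064 [-0.1537 -0.1576 -0.0689] -0.02383894891528458
-0.022 -0.6948536887439212 [-0.7379 -0.8089  0.1079] -0.02183521128439308
-0.02 -1.8497619039746462 [-1.8573 -0.0968  0.1216] -0.020132097177553564
-0.018 -2.1851251626926493 [-2.1795  0.165  -0.4237] -0.018149719809151473
-0.016 -1.7298935904913277 [-1.7338 -0.0309 -1.4661] -0.015401807106171788
-0.014 -0.3452270063260698 [-0.4082 -1.2001  0.3361] -0.013128699158783915
-0.012 -0.4238671883685001 [-0.437  -0.2406  0.8495] -0.011461604650946564
-0.01 -0.6391408534724977 [-0.6938 -1.0331 -0.0421] -0.009713894289057497
-0.008 -1.4274391013555734 [-1.4455 -0.3097 -0.2493] -0.007936304003080851
-0.006 -6.656508216766257 [-6.7156 -0.9629  3.67  ] -0.007840400316500285
-0.004 -12.014454805680451 [-12.1286  -1.8814   7.1203] -0.007789946011923952
-0.002 -17.722495482115164 [-17.91    -3.1424  11.5913] -0.007760622838537408
7.625
```

View pics/w2.png

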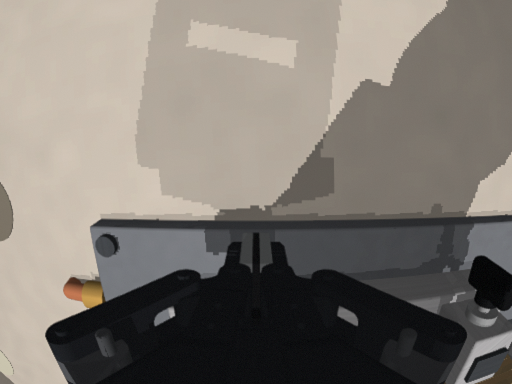

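The knob made contact at s=-0.021 and stopped firmly at -0.0078. That is 14 mm of travel to a hard stop, so supply is home. The bleed knob is now clear in view at about (490,283), so I'll check its y.

```bash
python3 - <<'E'
from h import *
from rig import manip
np.set_printoptions(precision=4,suppress=True)
c,pose=pickle.load(open("w2.pkl","rb"));im=c["image"]
cv2.imwrite("pics/w2c.png",cv2.resize(im[240:340,420:512,::-1],None,fx=6,fy=6,interpolation=cv2.INTER_CUBIC))
sup=np.array([.4685,-.1295,.080])
manip.servo_line(sup-.05*JX,rate=.15)
manip.servo_line(sup-.05*JX+[0,0,.09],rate=.2)
manip.command_gripper(.05)
bl=np.array([.490,.0195,.080])-.003*JX
manip.move_to(bl+[0,-.0,.09],ori(YAW,'y'))
print(manip.get_time(),manip.get_width(),manip.get_contact_force())
snap(manip,"w3")
E
```

```text
9.9667 0.04996160438161127 [-0.4695 -0.2533 -0.099 ]
```

View pics/w2c.png

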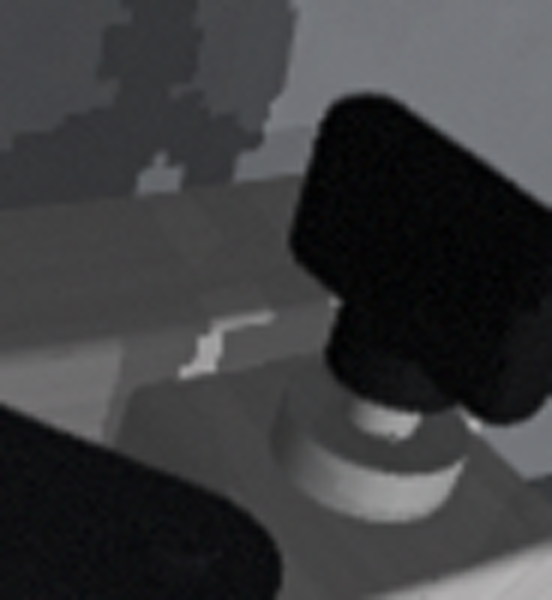

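View pics/w3.png

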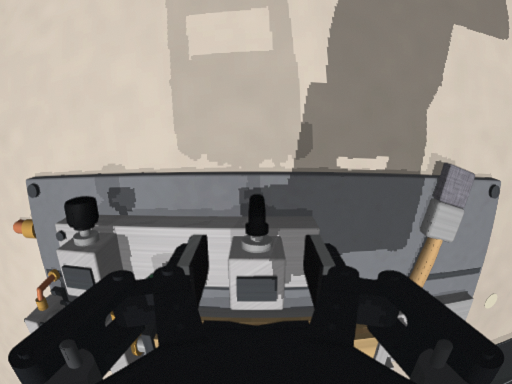

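Bleed knob is centred between the jaws (column 257), and the supply's short stem confirms it is home. I'll descend, grip and pull.

```bash
python3 - <<'E'
from h import *
from rig import manip
np.set_printoptions(precision=4,suppress=True)
bl=np.array([.490,.0195,.080])-.003*JX
manip.servo_line(bl,ori(YAW,'y'),rate=.08)
f0=np.array(manip.get_contact_force());print(f0)
manip.command_gripper(0.0,40)
print("width",manip.get_width(),np.array(manip.get_contact_force())-f0)
f0=np.array(manip.get_contact_force())
s=0
while s>-.020:
    s-=.002
    manip.servo_line(bl+s*JX,rate=.03)
    f=(np.array(manip.get_contact_force())-f0); p=np.array(manip.get_position())
    print(round(s,4),f@JX,f,(p-bl)@JX)
    if s<-.012 and f@JX>12: break
print(manip.get_width(),manip.get_time())
E
```

```text
[ 0.0443  0.361  -0.3417]
width 0.011402736546473176 [-0.8794  4.9681  3.8574]
-0.002 4.099443170903921 [ 4.0741 -0.5941 -4.973 ] -0.0007569475633573623
-0.004 1.3008497957883018 [ 1.2591 -0.8362 -0.9672] -0.0034187809957886323
-0.006 2.1570657396915354 [ 2.1693  0.1786 -1.3844] -0.005370276287393078
-0.008 -0.10878272452314151 [-0.0654  0.8354  1.0706] -0.007856029022124452
-0.01 -2.3557307769488087 [-2.3425  0.3162  1.4065] -0.010193251404224014
-0.012 -3.7966418239946336 [-3.7656  0.6949  4.1604] -0.012712055932625286
-0.014 0.215162870570978 [ 0.2596  0.8483 -0.3064] -0.013903892312196856
-0.016 6.96955831229903 [ 6.9121 -1.2854 -7.3535] -0.01397385580575554
-0.018 12.008930777198044 [ 12.0061  -0.3664 -13.4213] -0.014063153779363765
0.011165705863420621 13.9667
```

Bleed travelled 14 mm to its stop. I'll unload, release, and go above the plunger with the jaws along the jig's x, so that gripping cannot push the fence along.

```bash
python3 - <<'E'
from h import *
from rig import manip
np.set_printoptions(precision=4,suppress=True)
bl=np.array([.490,.0195,.080])-.003*JX
manip.servo_line(bl-.014*JX,rate=.05)
manip.command_gripper(.05)
manip.servo_line(bl-.014*JX+[0,0,.12],rate=.15)
snap(manip,"w4")
manip.command_gripper(.06)
manip.move_to([.6533,.1797,.22],ori(YAW,'x'))
print(manip.get_time(),manip.get_joint_positions())
snap(manip,"w5")
for n in ["scene","side"]:
    c=manip.camera(n); pickle.dump(c,open(n+"5.pkl","wb")); cv2.imwrite(f"pics/{n}5.png",c["image"][:,:,::-1])
E
```

```text
17.5167 [ 0.2506  0.5348  1.5298 -0.0001  1.0776  0.3021]
```

View pics/w4.png

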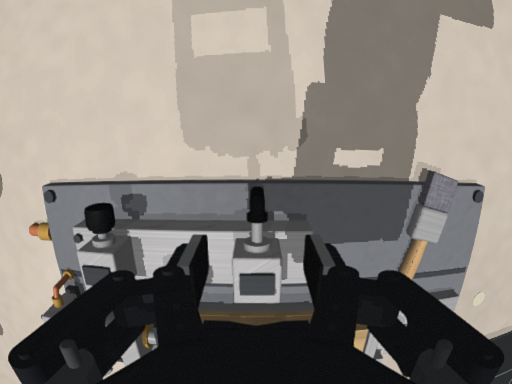

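View pics/w5.png

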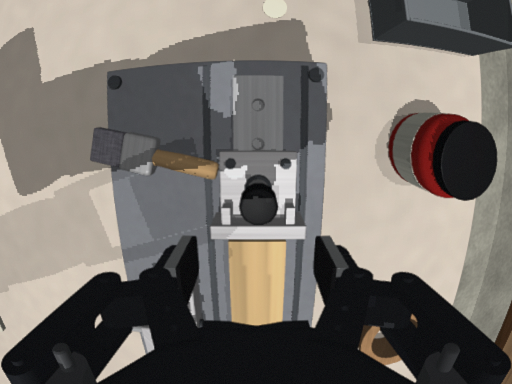

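w4 shows the bleed with a long stem (out) and the supply with a short stem (home). In w5 the plunger knob is at about (259,204). Now I'll measure it.

```bash
python3 - <<'E'
from h import *
np.set_printoptions(precision=4,suppress=True)
c,pose=pickle.load(open("w5.pkl","rb"));im=c["image"];print(pose[0])
cv2.imwrite("pics/w5c.png",cv2.resize(im[140:250,200:320,::-1],None,fx=5,fy=5,interpolation=cv2.INTER_CUBIC))
m=(im[140:250,200:320].max(2)<40).astype(np.uint8)
n,l,s,ce=cv2.connectedComponentsWithStats(m);print(s[1:],ce[1:]+[200,140])
print(plane(c,(258.5,204),.128,pose))
for u in (239,278): print(plane(c,(u,204),.12,pose))
# holes in rail / barrel line: fence front wall
E
```

```text
[0.653  0.1794 0.2198]
[[ 40  36  37  49 579]
 [ 62  36   1   1   1]
 [115  97   5  13  58]] [[258.0881 196.3955]
 [262.     176.    ]
 [317.2414 243.3621]]
[0.6553 0.1835 0.128 ]
[0.6402 0.1819 0.12  ]
[0.6704 0.1803 0.12  ]
```

View pics/w5c.png

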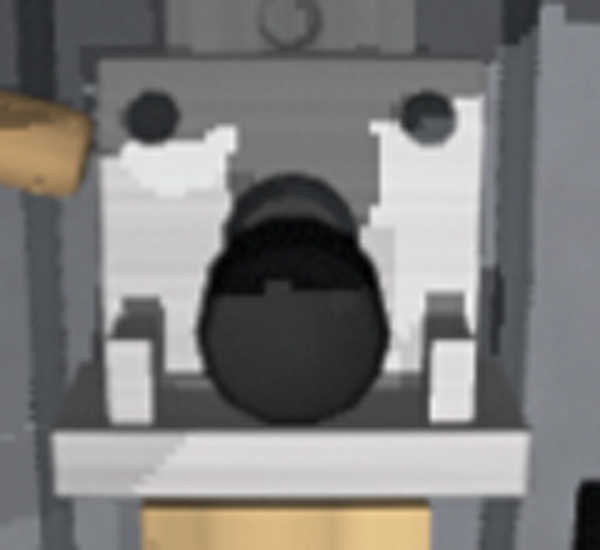

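Knob centre is about (0.655, 0.1815), 30 mm wide as stated. I'll descend, grip with the pin still locked, check the sideways force, then lift step by step.

```bash
python3 - <<'E'
from h import *
from rig import manip
np.set_printoptions(precision=4,suppress=True)
pl=np.array([.655,.1815,.121])
o=ori(YAW,'x')
manip.move_to(pl+[0,0,.05],o)
manip.servo_line(pl,o,rate=.08)
f0=np.array(manip.get_contact_force());print(f0,manip.get_position())
manip.command_gripper(0.0,70)
f=np.array(manip.get_contact_force())-f0
p=np.array(manip.get_position())
print("width",manip.get_width(),"Fx,Fy,Fz",f@JX,f@JY,f[2],p-pl,manip.get_time())
np.save("f0.npy",f0)
s=0
while s<.012-1e-6:
    s+=.002
    manip.servo_line(pl+[0,0,s],rate=.03)
    f=np.array(manip.get_contact_force())-f0; p=np.array(manip.get_position())
    print(round(s,4),"F",f@JX,f@JY,f[2],"d",(p-pl)@JX,(p-pl)@JY,p[2]-pl[2])
    if abs(f@JY)>8 or f[2]<-35: break
print(manip.get_width(),manip.get_time())
snap(manip,"w6")
E
```

```text
[ 0.8695 -0.1639  0.2344] [0.6552 0.1815 0.121 ]
width 0.028515413915517766 Fx,Fy,Fz -3.7386821971477913 -1.3854002350620862 7.102662561560424 [0.0001 0.0001 0.0009] 19.15
0.002 F 1.5053336591096074 1.5451159022271246 -9.132944772023563 d -7.806044526074973e-05 5.203476733846421e-05 0.0011810478149497233
0.004 F 1.020783993539819 2.67145810494098 -9.57492999661464 d -8.015012504585182e-05 4.7391325034265766e-05 0.0035775160811531287
0.006 F 1.3913031466854162 1.7414881123816766 -10.581919207967108 d -0.00010507674672142275 4.196823870985419e-05 0.00593054247031749
0.008 F 2.2761943133789333 2.1083962412014943 -11.564825970989217 d -7.8754725967102e-05 5.814781149851463e-05 0.00801721352602569
0.01 F 1.8908533352640777 3.779387763696868 -11.044161629391606 d -4.803490970300221e-05 2.4883269011285553e-05 0.009987936747144183
0.012 F 1.7694852527641904 3.6440462684837476 -12.688074859390822 d -9.819104291836138e-05 1.0630974714734628e-05 0.011908012153038439
0.027971702750414173 20.65
```

View pics/w6.png

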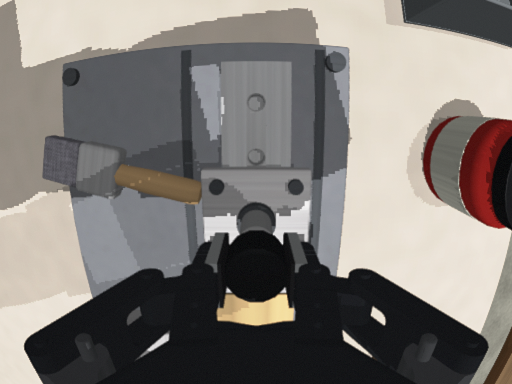

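The grip holds without slipping: spring force rises from 9 to 12.7 N and the lift follows the command. I'll go on to the stop.

```bash
python3 - <<'E'
from h import *
from rig import manip
np.set_printoptions(precision=4,suppress=True)
pl=np.array([.655,.1815,.121]);f0=np.load("f0.npy")
s=.012
while s<.026:
    s+=.001
    manip.servo_line(pl+[0,0,s],rate=.03)
    f=np.array(manip.get_contact_force())-f0; p=np.array(manip.get_position())
    print(round(s,4),"F",f@JX,f@JY,f[2],"d",(p-pl)@JX,(p-pl)@JY,p[2]-pl[2])
    if abs(f@JY)>9 or f[2]<-24: break
manip.hold(.3)
f=np.array(manip.get_contact_force())-f0; p=np.array(manip.get_position())
print("F",f@JX,f@JY,f[2],"z",p[2]-pl[2],manip.get_width(),manip.get_time())
snap(manip,"w7")
for n in ["scene","side"]:
    c=manip.camera(n); pickle.dump(c,open(n+"7.pkl","wb")); im=c["image"]
    a,b,e,g=((170,165,360,285) if n=="scene" else (190,125,350,285))
    cv2.imwrite(f"pics/{n}7c.png",cv2.resize(im[b:g,a:e,::-1],None,fx=3.7,fy=3.7,interpolation=cv2.INTER_CUBIC))
E
```

```text
0.013 F 2.3554312654071357 3.7751557380573653 -13.968253284701577 d -7.757578711077336e-05 1.4719139561014054e-05 0.012957278828532232
0.014 F 1.0974912691041583 2.783591168352309 -13.073969566787069 d -9.475110572291205e-05 4.396217536828927e-06 0.013968448840800618
0.015 F 2.0401290138553483 2.3329006774520638 -14.192087376769747 d -9.749036625168533e-05 3.7058338379315226e-05 0.014967740935642349
0.016 F 1.1064683141058493 4.227942599372486 -14.0987042730366 d -0.00010558859777899478 1.8123936213881423e-05 0.015979919775542945
0.017 F 1.1089381167354992 3.2763620281984247 -14.751464696908531 d -8.870999635900471e-05 -8.919434206989996e-07 0.01697282316921056
0.018 F 1.7957638054769658 3.216129995741721 -14.473066821462965 d -9.955950712683525e-05 -7.387966591308828e-06 0.01798490011026241
0.019 F 1.2448682092131602 4.093007413555431 -15.748145726170039 d -0.00011166512286694655 4.612348070345416e-06 0.018943712683663738
0.02 F 4.722679429826341 4.914701711833779 -20.188075581813518 d -0.00013146418351884118 -1.5288299446255413e-05 0.019147862124282156
0.021 F 5.144074703148753 5.956691065254076 -26.597512537251404 d -0.0001904385665323988 -5.8815369748324974e-05 0.019235361486739877
F 5.965868770002548 4.124049009352758 -26.551127799824364 z 0.019199520426066707 0.0278257622878238 23.25
```

View pics/w7.png

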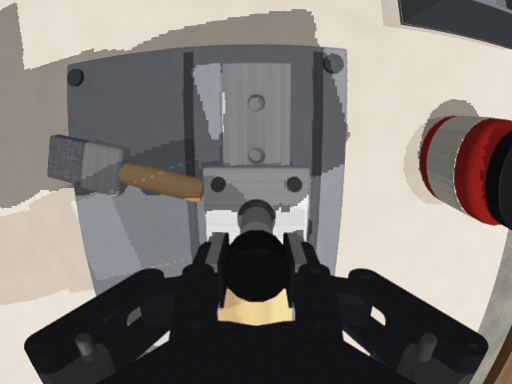

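View pics/side7c.png

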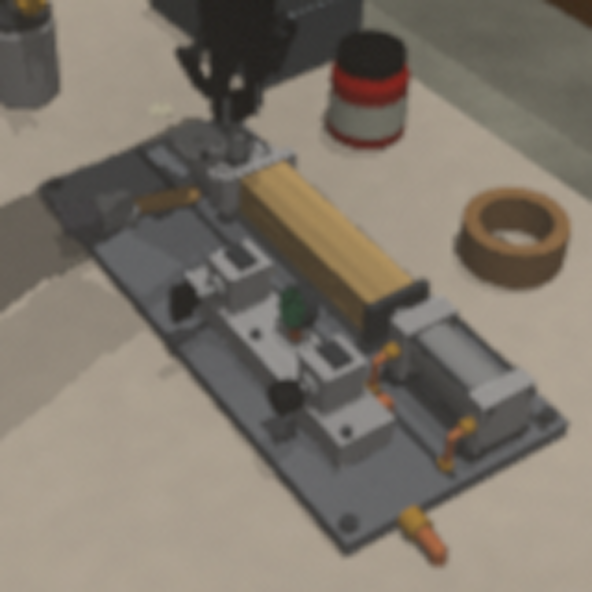

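View pics/scene7c.png

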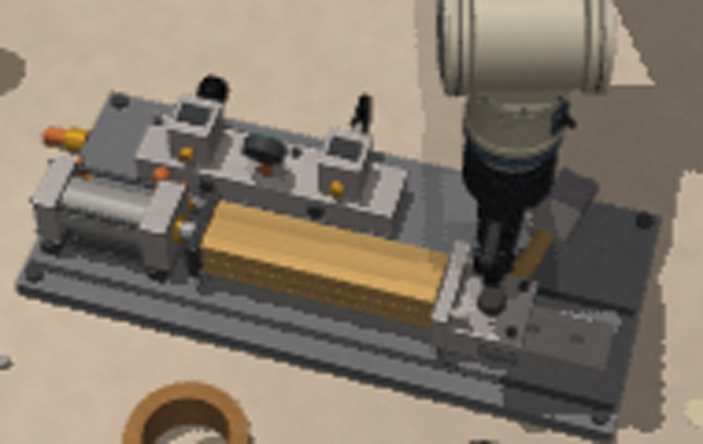

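A stiff stop came after 18–19 mm, at 26.6 N. That is more than the 14 N spring, so the plunger is held against its stop. Both knobs are as set, the fence and workpiece touch as before, and the brush hasn't moved. I'll hand it in.

```bash
python3 - <<'E'
from rig import manip
print(manip.get_time(),manip.get_position(),manip.get_contact_force())
manip.sign_off()
E
```

```text
23.4 [0.65479779 0.18145914 0.14020479] [  7.85789032   4.21604325 -25.19442376]
the job is handed in; nothing more can be done
```

The job is done in the order you asked and was handed in at 23.4 s, with the gripper still holding the index plunger up against its stop.

- **Supply knob:** I pushed it in with closed fingers. It travelled about 14 mm to a hard stop (about 18 N), and its short stem in the later pictures shows it stayed home.
- **Bleed knob:** I gripped it across its flats and pulled it 14 mm to its stop (12 N). Its long stem shows it stayed out after release.
- **Index plunger:** I gripped it with the jaws across the fence's sliding direction and lifted it straight up. The force rose from about 9 to 15 N with the spring, then climbed sharply to 26.6 N at the stop. The tool read 19.2 mm there, against the stated 18 mm. The tool rose about 0.9 mm as it gripped, and I put the rest down to give in the grip. I could not see the pin tip itself.
- **Fence and loose items:** Sideways force along the fence stayed under 6 N, below the 14 N or so that would slide it, and the tool moved less than 0.1 mm that way. The last pictures show the fence, workpiece and brush where they were. I did not check the spray gun and offcut specifically at the end, but the arm never went near them.

No check failed. The first bleed-knob height came out at 82 mm instead of 77, and plunger position estimates differed by about 2 mm between views. Both were small enough not to affect the grasps.

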